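# Fit the square-cell holder in the colorimeter

### The job

Squeeze together the two blue release buttons on the sides of the colorimeter's grey cover and lift so that it springs right open. Then fit the black square-cell holder in the well underneath: work it round until its key finds the slot and it drops fully home, without forcing it, and let go of it. Leave the cover standing open and the other things where they are.

Things in the scene. Friction and masses are not known exactly. Their poses are not given: they have to be found in the camera images.
- colorimeter: bench colorimeter, white on grey, fixed to the table, 200 (x) by 220 (y) mm; origin under its centre, on the table; x points from its sloped front panel (display and keys, on the robot's side) to its back, z up. Its flat deck is 75 mm above the table
- well (a point): centre of the floor of the round, black-rimmed cell well in the deck (hidden under the shut cover); axes as the colorimeter's, in whose frame it lies at (45, 40, 49) mm. The well is 43 mm across and 26 mm deep
- slot (a point): mouth of the well's key slot, at deck height, 25 mm from the well's axis on its -x side (towards the front; a red line on the deck leads to it). The slot is 11 mm wide, reaches 28 mm from the well's axis and is as deep as the well
- cover (a joint): angle of the grey box-shaped cover over the well, rad: about 0 shut and latched, grows as its front rises, 2.2 fully open, leaning back behind the instrument. Once unlatched and free, a light spring (under 1 N at the front edge) carries it open in 1 to 2 s. Fingers squeezing the buttons also hold it: raise it 15 to 30 mm before letting go, or it latches again
- cover_hinge (a point): middle of the cover's hinge line, which runs along the colorimeter's y, 49 mm behind the well's axis, 4 mm above the deck. From there the shut cover reaches 91 mm towards the front; it is 54 mm wide and its top is 40 mm above the deck
- button_left_face (a point): centre of the outer face of the blue release button on the +y side of the cover, face 24 (x) by 14 (z) mm. Cover shut, it lies 22 mm nearer the front than the well's axis, 32 mm to its side and 24 mm above the deck. The deck beside the cover is clear
- button_right_face (a point): the same on the -y side; the two faces are 64 mm apart when free and 56 mm when fully pressed
- button_left (a joint): travel of the left button, m: 0 out, 0.004 fully in; its spring needs 1.6 N at first, 4.8 N fully in. Both must be in by more than 0.0025 at once for the hooks to free the cover
- button_right (a joint): the same for the right button
- cell_holder: black plastic insert for square cells, about 70 g, upright on the table; origin at the centre of its underside, z up. A round foot 40 mm across, 28 mm tall, carries a square tower 26 by 26 mm (sides along x and y) up to 56 mm; grip the tower by two opposed sides. Home, it stands on the well floor, axes parallel to the colorimeter's, the foot's top 2 mm above the deck
- key (a point): on the holder's key, a rib 8 mm wide on the -x side of its foot, marked by a white index line on top; this point is 23 mm from the holder's axis and 6 mm above its underside, where the rib begins; it ends at 26 mm and reaches 26 mm from the axis. The plain lowest 6 mm of the foot enter the well at any yaw, the rest only with the key over the slot
- vial_holder: pale grey insert for round vials, same foot and key but a round collar 34 mm across, 50 mm tall in all; not wanted now: leave it standing. Origin at the centre of its underside
- flask: empty flat-bottomed glass flask, 87 mm across, 153 mm tall, upright; origin under its centre; leave it alone
- jar: empty closed glass jar with a green cap, 62 mm across, 105 mm tall, upright; origin under its centre; leave it alone
Not all that is in view belongs to the job. Of the things like the cell_holder, leave any that is turquoise; of the rest the smaller one is meant.

How it is judged (in metres and radians):
On the way, in this order (a step that is already met when the one before it is completed fails the run):
1. both release buttons are squeezed in together (over 2.5 mm each) while the cover is still shut (value of joint each of button_left, button_right above 0.0025 m and value of joint cover below 0.15 rad), for 0.1 s.
2. the cover stands open (over 1.9 rad) (value of joint cover above 1.9 rad), for 0.2 s.
At the end, for the whole second after the job is handed in: the black holder stands on the well floor (underside within 2 mm of it, axis within 3 mm of the well's, axes within 0.12 rad of the colorimeter's, tilt under 0.06 rad), at rest and released, and the cover stands open (over 1.9 rad) (z of cell_holder in the frame of well below 0.002 m and horizontal distance between cell_holder and well below 0.003 m and angle between the x axis of cell_holder and the x axis of colorimeter, either way round below 0.12 rad and angle between cell_holder's own z axis and vertical below 0.06 rad and linear speed of cell_holder below 0.01 m/s and value of joint cover above 1.9 rad); the robot touches nothing.
It fails at once if the holder is forced: pressed on the colorimeter with more than 60 N (contact force between cell_holder and colorimeter above 60 N).
It fails at once if the vial holder is moved over 20 mm or tipped (distance of vial_holder from where it was at the start of the episode above 0.02 m or angle between vial_holder's own z axis and vertical above 0.3 rad).
It fails at once if the flask or the jar is moved over 20 mm or tipped (distance of any of flask, jar from where it was at the start of the episode above 0.02 m or angle between any of flask, jar's own z axis and vertical above 0.3 rad).
It also fails if it takes over 51 s, if anything falls off the work surface, if the arm or the gripper's body presses on something with over 40 N, if the wrist force passes 120 N, or if a joint passes its speed limit or range.

### The arm

A 6-joint arm with a two-finger parallel gripper is mounted at the origin on the work surface. World frame = base frame: x ahead of the robot, y to its left, z up, the work surface at z = 0. Lengths are in mm, angles in rad, forces in N, time in s.
With the tool pointing down it reaches from about 225 to 875 mm from the base axis. Payload 3.4 kg.
Tool frame: the origin (TCP) lies midway between the tips of the shut fingers; the grasp point (between the pads) lies 19 mm behind it (grip_depth is the z of the grasp point in the tool frame, in mm); z points along the fingers, x is the direction in which the jaws open and shut, and the axes are right-handed (so a half turn about z gives the same grasp; the last joint's range is limited). The gripper opens to 85 mm and grips with 20 to 120 N. Pads are 22 mm wide; open, the fingers measure 114 mm over their backs; the gripper's body (76 mm by 85 mm) begins 54 mm behind the grasp point. The pads swing forward as they close: fully open they stand 13 mm farther back than shut.
Start: joints at [-1.238, 0.276, 1.505, -0, 1.361, -0.121], TCP at [252.076, -516.839, 210.628] pointing down, gripper open.
Joint ranges: [-2.89, 2.89], [-0.75, 2.08], [0.22, 2.7], [-1.18, 4.32], [0.11, 2.71], [-2.7, 2.7]. Speed limits (rad/s): [2.57, 2.57, 3.14, 3.14, 3.14, 3.14].

### API

Orientations are given as a unit quaternion [x, y, z, w].
In Python, from workcell import state, camera, finish_job, grip_depth gives the robot as it stands.
- The arm moves only by the tool play_rows, never from a script. Its argument "increments" is a list of rows, each a list of 5 numbers: the shift along the tool's x, y, z in m, then the turn about the tool's z in degrees, then the opening, from 0 (shut) to 1 (fully open). A call has 1 to 5 rows; each row shifts and turns the commanded pose from where the row before left it, along the tool's axes as they then stand; what a row does not reach is not made up. A row lasts 1/10 s, in which the tool goes at most 50 mm and 8.59 degrees, less where a joint would pass 70% of its speed; a pose out of reach is approached as far as the arm can. A call with a gripper value outside its range is refused whole. The fingers move at their own pace and stop on an object; "force" is the grip in N (left out, the last holds). Time passes only in rows, so rows that do not move let the fingers close. It gives the time, the measured TCP pose, the force and the opening at its end, in the units of the state.
- state(): the state, without advancing time (a new reading comes with each control period).
- camera(name): name is "side" or "top" or "wrist"; returns a dict with "img" (420x560x3 uint8, blue, green, red), "fx", "fy", "cx", "cy" (pixels), "R" (3x3) and "t" (3): a world point X has camera coordinates R X + t. Camera axes: x right, y down, z forward; pixel columns grow to the right and rows downward; lengths in mm; the calibration is good to about 2 mm. A picture is of the moment at which its call begins. There is no depth.
- finish_job(): hands the job in, once; it reports no verdict.
The state is a dict: "time_s": time; "q": joint angles; "qd": joint speeds; "tau": joint torques, N m; "eef_pos": TCP position; "tool_rot": TCP orientation; "wrist_force": force on the tool from outside, world axes, zero at the start; "moment": the same for the moment, N m; "gripper_width": finger opening in mm.
Only numpy, scipy, OpenCV 4.12 (cv2) and the standard library are available. Lean on these libraries where they do the work, as an engineer would, in place of code of your own. Each camera call takes 0.05 s, during which the arm holds its last target.

## Working session

There is one attempt and no reset: what is moved stays moved. The work goes in short steps, Python scripts to look and compute and a tool call to move; the robot and the scene stay as the last step left them, time stands still between calls to the robot, and variables do not carry over. Pictures are saved under pics/ and viewed, and the job is handed in when it is done.

Besides the shell and the picture viewer there is one more tool, called after "Emit:" by a JSON object that holds its "method" and its "body", one argument or row to a line. play_rows: Moves the arm, as the interface text tells. Its arguments: {"type":"object","properties":{"increments":{"type":"array","items":{"type":"array","items":{"type":"number"}}},"force":{"type":"number"}},"required":["increments"]}

```bash
mkdir -p pics; cat > h.py <<'E'
import numpy as np, cv2
from workcell import state, camera, finish_job, grip_depth
def snap(name,tag):
    c=camera(name); cv2.imwrite(f'pics/{tag}.png',c['img']); np.savez(f'pics/{tag}.npz',**{k:c[k] for k in('fx','fy','cx','cy','R','t')}); return c
def proj(c,X):
    p=np.array(c['R'])@np.array(X,float)+np.array(c['t']); return c['fx']*p[0]/p[2]+c['cx'],c['fy']*p[1]/p[2]+c['cy']
def unproj(c,u,v,z):
    R=np.array(c['R']);t=np.array(c['t']).ravel(); o=-R.T@t; d=R.T@np.array([(u-c['cx'])/c['fx'],(v-c['cy'])/c['fy'],1.]); return o+d*(z-o[2])/d[2]
E
python3 - <<'E'
from h import *
for n in('side','top','wrist'):
    c=snap(n,n+'0'); print(n,c['fx'],-np.array(c['R']).T@np.array(c['t']).ravel())
s=state();print(s,grip_depth)
E
```

```text
side 489.8056587558809 [ 503.97693964 -684.93415661  917.87910471]
top 394.402242615766 [ 426.29796441   24.16615777 1185.14568275]
wrist 289.84360343629464 [ 309.99628208 -487.2949963   373.37047762]
{'time_s': 0.15, 'q': array([-1.23800454e+00,  2.76457624e-01,  1.50582114e+00, -2.41744747e-05,
        1.36071126e+00, -1.20991887e-01]), 'qd': array([-0.00138302, -0.00313883, -0.00269217, -0.00022416, -0.00075304,
        0.00050381]), 'tau': array([ 1.74187517e-03, -4.17144728e+01, -2.46033293e+01, -1.77501643e-04,
        7.60721101e-03, -6.52242793e-07]), 'eef_pos': array([ 251.91635096, -516.41456929,  209.94239295]), 'tool_rot': array([ 8.48048718e-01, -5.29917809e-01, -5.50925100e-04, -4.29860191e-04]), 'wrist_force': array([-0.15124254,  0.42353384,  1.16565218]), 'moment': array([0.01867664, 0.03390318, 0.0372129 ]), 'gripper_width': 84.91730364352674} -18.700000000000003
```

View pics/side0.png

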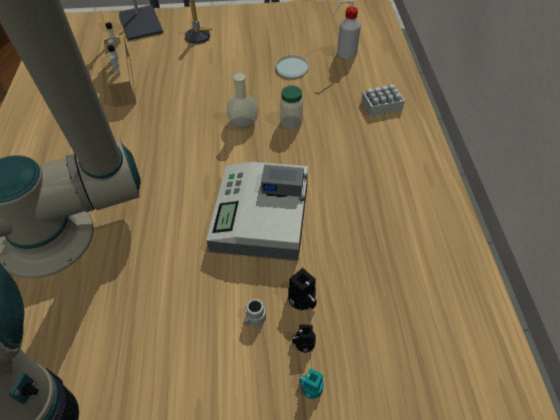

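View pics/top0.png

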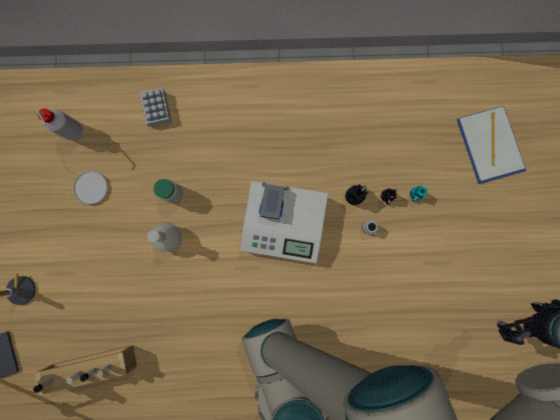

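View pics/wrist0.png

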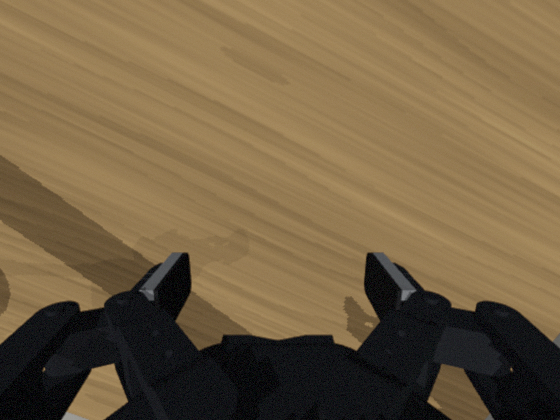

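The side view shows the colorimeter at about (260,208). The black holders are at (302,290), which is larger, and (305,338), which is smaller and the one I want. The turquoise one is at (312,383) and the vial holder at (255,311). In the top view the instrument is at (285,222) and the small black holder at (389,196). I'll zoom in.

```bash
python3 - <<'E'
import cv2
a=cv2.imread('pics/top0.png');cv2.imwrite('pics/t1.png',cv2.resize(a[170:275,230:335],None,fx=5.6,fy=5.6,interpolation=cv2.INTER_CUBIC))
cv2.imwrite('pics/t2.png',cv2.resize(a[170:245,335:435],None,fx=8,fy=8,interpolation=cv2.INTER_CUBIC))
a=cv2.imread('pics/side0.png');cv2.imwrite('pics/s1.png',cv2.resize(a[150:265,200:320],None,fx=5,fy=5,interpolation=cv2.INTER_CUBIC))
cv2.imwrite('pics/s2.png',cv2.resize(a[260:400,240:340],None,fx=4,fy=4,interpolation=cv2.INTER_CUBIC))
E
```

```text
(no output)
```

View pics/t1.png

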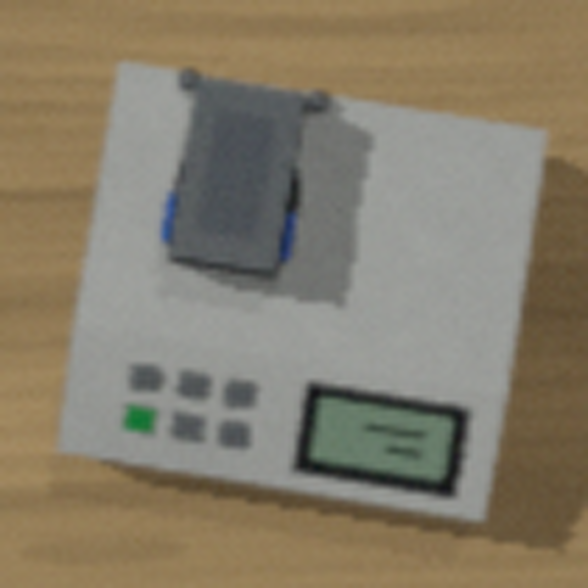

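View pics/t2.png

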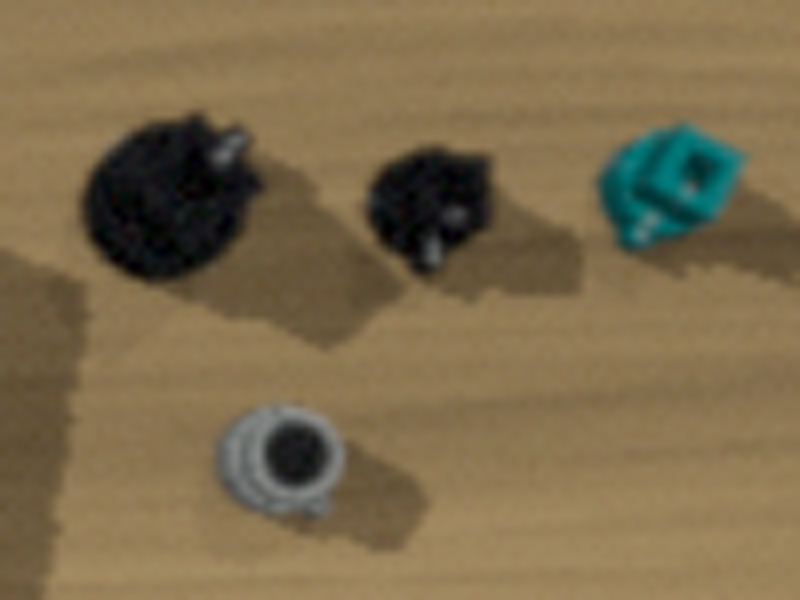

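View pics/s1.png

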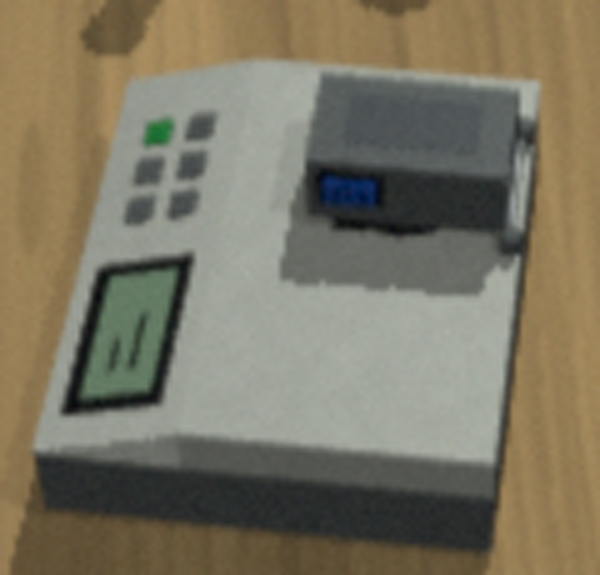

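View pics/s2.png

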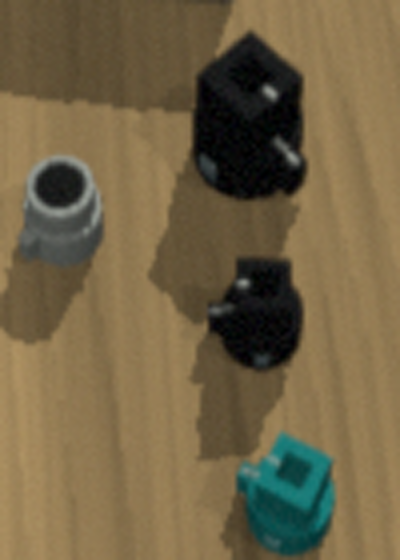

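```bash
cat > fit.py <<'E'
from h import *
from scipy.optimize import least_squares
T=dict(np.load('pics/top0.npz'));S=dict(np.load('pics/side0.npz'))
def px(p,f,ox,oy): return ((p[0]+.5)/f-.5+ox,(p[1]+.5)/f-.5+oy)
obs=[(T,px(p,5.6,230,170),m) for p,m in [((122,62),(100,110,75)),((547,128),(100,-110,75)),((170,258),(3,67,115)),((280,268),(3,13,115)),((169,220),(23,72,99)),((289,237),(23,8,99))]]
obs+=[(S,px(p,5,200,150),m) for p,m in [((540,80),(100,110,75)),((497,465),(100,-110,75)),((322,73),(3,67,115)),((308,160),(3,13,115)),((350,192),(23,8,99))]]
def f(x):
    c,s=np.cos(x[2]),np.sin(x[2]); r=[]
    for C,p,m in obs:
        X=(x[0]+c*m[0]-s*m[1],x[1]+s*m[0]+c*m[1],m[2]); r+=list(np.subtract(proj(C,X),p))
    return r
o=least_squares(f,[450,0,0],loss='soft_l1');print(o.x,np.round(f(o.x),1).reshape(-1,2).tolist())
x=o.x;c,s=np.cos(x[2]),np.sin(x[2])
for n,m in dict(well=(45,40),btnmid=(23,40),hinge=(94,40)).items(): print(n,x[0]+c*m[0]-s*m[1],x[1]+s*m[0]+c*m[1])
# holders: tower top centres
print('top big/small/tq/vial tower top',[unproj(T,*px(p,8,335,170),z)[:2].round(1).tolist() for p,z in [((455,190),56),((300,453),50),((690,170),56)]])
E
python3 fit.py
```

```text
[ 4.95939650e+02  1.92119131e+01 -1.83553925e-01] [[0.0, -0.4], [0.6, -0.3], [0.0, -0.6], [0.0, 0.7], [-0.1, -0.8], [1.4, -0.2], [-0.1, -0.3], [0.0, -0.9], [-0.3, -0.6], [-0.8, -0.3], [-0.3, 0.5]]
well 547.4847031582815 50.326339677223565
btnmid 525.8542762455241 54.341888403346005
hinge 595.6615631003319 41.3826175144963
top big/small/tq/vial tower top [[568.3, -292.6], [475.3, -233.4], [573.2, -377.7]]
```

```bash
cat > plan.py <<'E'
import sys
from h import *
from scipy.spatial.transform import Rotation as Ro
def yaw(s): 
    x=Ro.from_quat(s['tool_rot']).apply([1,0,0]); return np.degrees(np.arctan2(x[1],x[0]))
def plan(target,tyaw,n,p=None,y=None,op=1.0):
    s=state(); p=np.array(s['eef_pos']) if p is None else np.array(p,float); y=yaw(s) if y is None else y
    d=(np.array(target)-p)/n; dy=((tyaw-y+180)%360-180 if abs(tyaw)<=180 and abs(tyaw-y)<=180 else tyaw-y)/n; out=[]
    for i in range(n):
        a=np.radians(y); X=np.array([np.cos(a),np.sin(a),0]);Y=np.array([np.sin(a),-np.cos(a),0])
        out.append([round(d@X/1000,4),round(d@Y/1000,4),round(-d[2]/1000,4),round(-dy,2),op]); y+=dy
    for i in range(0,n,5): print(out[i:i+5])
E
python3 - <<'E'
from plan import *
W=dict(np.load('pics/wrist0.npz'));print(yaw(state()),W['R'],proj(W,[252,-516,210]),proj(W,[252,-516,0]))
plan([505,58,210],79.5,18)
E
```

```text
-63.999815025772676 [[ 4.38962216e-01 -8.98505163e-01 -8.03499910e-04]
 [-8.67457790e-01 -4.24026819e-01  2.60227284e-01]
 [-2.34156263e-01 -1.13532943e-01 -9.65547055e-01]] (np.float64(278.0132094295978), np.float64(241.89484214651418)) (np.float64(277.72826462707883), np.float64(182.10599652467465))
[[np.float64(-0.0225), np.float64(-0.0266), np.float64(-0.0), np.float64(-7.97), 1.0], [np.float64(-0.0186), np.float64(-0.0295), np.float64(-0.0), np.float64(-7.97), 1.0], [np.float64(-0.0143), np.float64(-0.0318), np.float64(-0.0), np.float64(-7.97), 1.0], [np.float64(-0.0098), np.float64(-0.0335), np.float64(-0.0), np.float64(-7.97), 1.0], [np.float64(-0.0051), np.float64(-0.0345), np.float64(-0.0), np.float64(-7.97), 1.0]]
[[np.float64(-0.0002), np.float64(-0.0349), np.float64(-0.0), np.float64(-7.97), 1.0], [np.float64(0.0046), np.float64(-0.0346), np.float64(-0.0), np.float64(-7.97), 1.0], [np.float64(0.0094), np.float64(-0.0336), np.float64(-0.0), np.float64(-7.97), 1.0], [np.float64(0.0139), np.float64(-0.032), np.float64(-0.0), np.float64(-7.97), 1.0], [np.float64(0.0182), np.float64(-0.0297), np.float64(-0.0), np.float64(-7.97), 1.0]]
[[np.float64(0.0222), np.float64(-0.0269), np.float64(-0.0), np.float64(-7.97), 1.0], [np.float64(0.0257), np.float64(-0.0236), np.float64(-0.0), np.float64(-7.97), 1.0], [np.float64(0.0287), np.float64(-0.0198), np.float64(-0.0), np.float64(-7.97), 1.0], [np.float64(0.0312), np.float64(-0.0156), np.float64(-0.0), np.float64(-7.97), 1.0], [np.float64(0.033), np.float64(-0.0111), np.float64(-0.0), np.float64(-7.97), 1.0]]
[[np.float64(0.0343), np.float64(-0.0064), np.float64(-0.0), np.float64(-7.97), 1.0], [np.float64(0.0348), np.float64(-0.0016), np.float64(-0.0), np.float64(-7.97), 1.0], [np.float64(0.0347), np.float64(0.0032), np.float64(-0.0), np.float64(-7.97), 1.0]]
```

Emit:
{"method": "play_rows", "body": {
  "increments": [
    [-0.0225,-0.0265,0,-8,1],
    [-0.0185,-0.0295,0,-8,1],
    [-0.0145,-0.032,0,-8,1],
    [-0.01,-0.0335,0,-8,1],
    [-0.005,-0.0345,0,-8,1]
  ]
}}

```text
time_s: 0.65
eef_pos: [322.3, -355.4, 210.3]
tool_rot: [0.979, -0.205, -0.0, -0.0]
wrist_force: [0.4, 0.2, 0.3]
gripper_width: 85.3
```

Emit:
{"method": "play_rows", "body": {
  "increments": [
    [0,-0.035,0,-8,1],
    [0.0045,-0.0345,0,-8,1],
    [0.0095,-0.0335,0,-8,1],
    [0.014,-0.032,0,-8,1],
    [0.018,-0.0295,0,-8,1]
  ]
}}

```text
time_s: 1.15
eef_pos: [392.2, -196.0, 210.5]
tool_rot: [0.99, 0.142, -0.0, -0.0]
wrist_force: [-0.2, 0.2, -0.3]
gripper_width: 85.2
```

Emit:
{"method": "play_rows", "body": {
  "increments": [
    [0.022,-0.027,0,-8,1],
    [0.0255,-0.0235,0,-8,1],
    [0.0285,-0.02,0,-8,1],
    [0.031,-0.0155,0,-8,1],
    [0.033,-0.011,0,-8,1]
  ]
}}

```text
time_s: 1.65
eef_pos: [460.9, -36.5, 210.5]
tool_rot: [0.882, 0.472, -0.0, 0.0]
wrist_force: [0.3, -0.4, 0.3]
gripper_width: 85.5
```

Emit:
{"method": "play_rows", "body": {
  "increments": [
    [0.0345,-0.0065,0,-8,1],
    [0.035,-0.0015,0,-8,1],
    [0.0345,0.003,0,-7.5,1],
    [0,0,0,0,1]
  ]
}}

```text
time_s: 2.05
eef_pos: [503.3, 61.8, 210.2]
tool_rot: [0.767, 0.642, 0.001, -0.001]
wrist_force: [-0.0, -0.4, -0.2]
gripper_width: 85.6
```

```bash
python3 - <<'E'
from plan import *
c=snap('wrist','w1'); s=state(); print(s['time_s'],s['eef_pos'],yaw(s))
print(proj(c,s['eef_pos']),[proj(c,X) for X in ([525.9,54.3,99],)])
E
```

```text
2.1 [502.33607382  59.86207005 210.12487778] 79.65556065998715
(np.float64(273.43703686206453), np.float64(243.9228383534249)) [(np.float64(273.48398647341315), np.float64(224.49494737558996))]
```

View pics/w1.png

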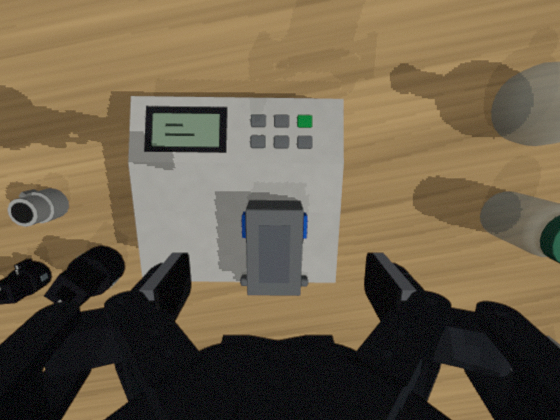

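The wrist view has the blue buttons at (244,225) and (305,225). Their midpoint (274.5,225) agrees with the predicted (273.5,224.5), so I'll descend astride the cover.

Emit:
{"method": "play_rows", "body": {
  "increments": [
    [-0.0005,0.012,0.02,0,1],
    [-0.0005,0.012,0.02,0,1],
    [0,0,0.02,0,1],
    [0,0,0,0,1]
  ]
}}

```text
time_s: 2.5
eef_pos: [522.8, 51.8, 147.8]
tool_rot: [0.77, 0.639, -0.003, -0.002]
wrist_force: [-0.5, 0.5, -0.5]
gripper_width: 85.0
```

```bash
python3 - <<'E'
from plan import *
c=snap('wrist','w2'); s=state(); print(s['time_s'],s['eef_pos'],yaw(s))
print([proj(c,X) for X in ([525.9,54.3,99],)]); plan([525.9,54.3,78],79.5,4)
E
```

```text
2.55 [523.92725843  51.97992258 149.45145871] 79.39486217736693
[(np.float64(281.03911478636473), np.float64(224.37205219053203))]
[[np.float64(0.0007), np.float64(0.0004), np.float64(0.0179), np.float64(-0.03), 1.0], [np.float64(0.0007), np.float64(0.0004), np.float64(0.0179), np.float64(-0.03), 1.0], [np.float64(0.0007), np.float64(0.0004), np.float64(0.0179), np.float64(-0.03), 1.0], [np.float64(0.0007), np.float64(0.0004), np.float64(0.0179), np.float64(-0.03), 1.0]]
```

View pics/w2.png

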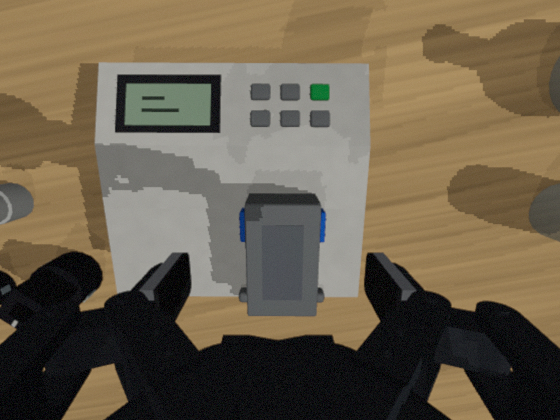

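Buttons are at (242,225) and (323,225) in this view, midpoint 282.5 against the finger midline at 278. I need about +3.5 mm in tool x.

Emit:
{"method": "play_rows", "body": {
  "increments": [
    [0.0035,0.0015,0.018,0,1],
    [0,0,0.018,0,1],
    [0,0,0.018,0,1],
    [0,0,0.016,0,1],
    [0,0,0,0,1]
  ]
}}

```text
time_s: 3.05
eef_pos: [526.3, 55.6, 80.0]
tool_rot: [0.769, 0.639, -0.001, -0.001]
wrist_force: [-0.7, 0.0, 1.1]
gripper_width: 85.7
```

```bash
python3 - <<'E'
from plan import *
c=snap('wrist','w3'); s=state(); print(s['time_s'],s['eef_pos'],yaw(s),s['wrist_force'],s['gripper_width'])
E
```

```text
3.1 [527.34203056  55.71246412  81.04986346] 79.454787183822 [ 0.0067883  -0.49284143  0.09189998] 85.4325327082212
```

View pics/w3.png

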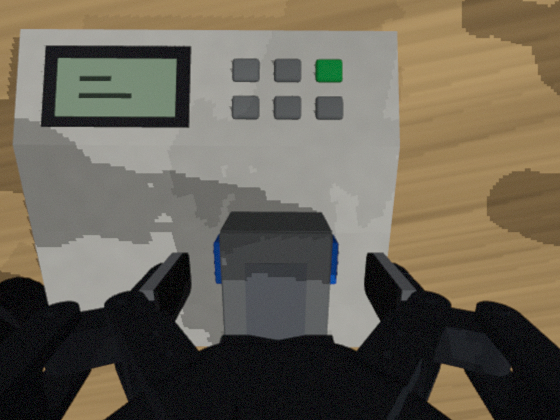

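Buttons are at (217,260) and (334,260), midpoint 275.5, so I shift −1 mm. I also go 5 mm lower and then squeeze.

Emit:
{"method": "play_rows", "body": {
  "increments": [
    [-0.001,-0.001,0.005,0,1],
    [0,0,0,0,0.6],
    [0,0,0,0,0.4],
    [0,0,0,0,0.3],
    [0,0,0,0,0.3]
  ],
  "force": 25
}}

```text
time_s: 3.6
eef_pos: [526.6, 54.7, 76.9]
tool_rot: [0.769, 0.64, -0.0, 0.001]
wrist_force: [-1.9, -1.0, 5.8]
gripper_width: 54.0
```

Emit:
{"method": "play_rows", "body": {
  "increments": [
    [0,0,0,0,0.3],
    [0,0,0,0,0.3],
    [0,0,0,0,0.3]
  ]
}}

```text
time_s: 3.9
eef_pos: [526.6, 54.7, 76.9]
tool_rot: [0.769, 0.64, -0.0, 0.001]
wrist_force: [-1.6, -2.0, 5.3]
gripper_width: 54.6
```

```bash
python3 - <<'E'
from plan import *
c=snap('wrist','w4');c=snap('side','s4'); s=state(); print(s['time_s'],s['eef_pos'],yaw(s),s['wrist_force'],s['gripper_width'])
cv2.imwrite('pics/s4z.png',cv2.resize(c['img'][120:270,190:330],None,fx=4,fy=4))
E
```

```text
4.0 [526.62595401  54.73650366  76.91775586] 79.51576480885991 [-2.936015   -1.56813846  5.34901427] 54.24955020233716
```

View pics/w4.png

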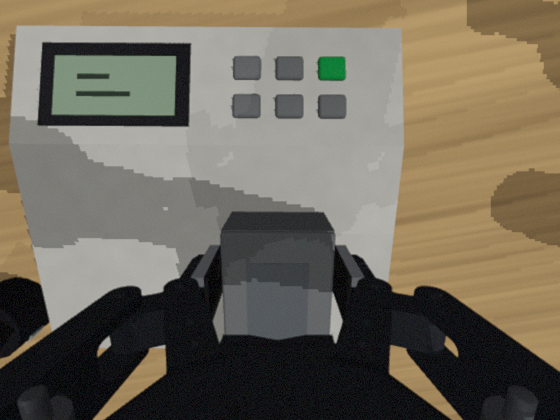

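View pics/s4z.png

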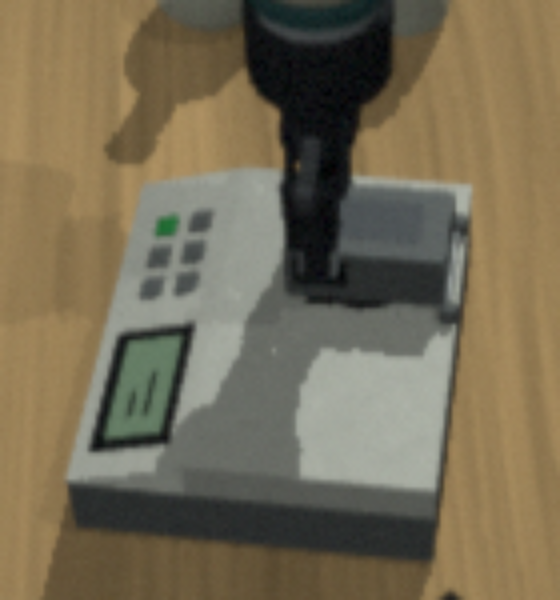

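The width is 54 mm, so both buttons are fully in (56 mm nominal), and the pads sit on the cover sides. Next I lift along the hinge arc.

Emit:
{"method": "play_rows", "body": {
  "increments": [
    [0,0.0015,-0.005,0,0.3],
    [0,0.002,-0.005,0,0.3],
    [0,0.0025,-0.005,0,0.3],
    [0,0.003,-0.005,0,0.3],
    [0,0.002,-0.003,0,0.3]
  ]
}}

```text
time_s: 4.5
eef_pos: [537.0, 52.9, 98.9]
tool_rot: [0.769, 0.64, -0.001, -0.0]
wrist_force: [-1.9, -3.7, -1.3]
gripper_width: 53.9
```

```bash
python3 - <<'E'
from plan import *
c=snap('side','s5'); s=state(); print(s['time_s'],s['eef_pos'],yaw(s),s['wrist_force'],s['gripper_width'])
cv2.imwrite('pics/s5z.png',cv2.resize(c['img'][120:270,190:330],None,fx=4,fy=4))
E
```

```text
4.55 [537.36962519  52.80488148  99.2896313 ] 79.51404719454153 [-2.34320444 -2.95236943  0.37406427] 53.808089965020606
```

View pics/s5z.png

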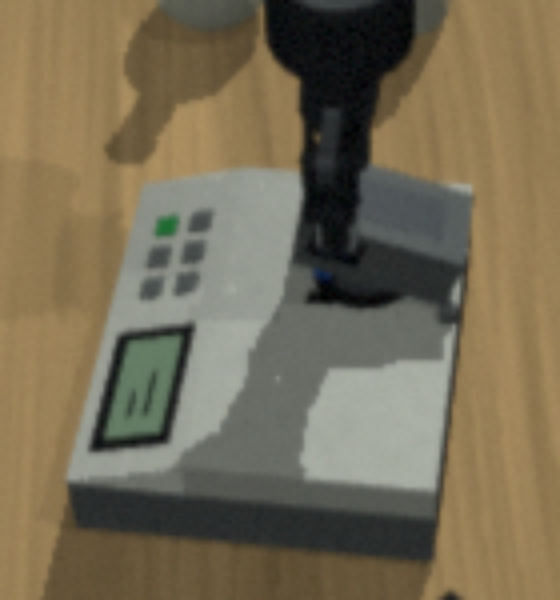

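The cover is up and tilted. I let go and pull away towards the front and up.

Emit:
{"method": "play_rows", "body": {
  "increments": [
    [0,0,0,0,1],
    [0,0,0,0,1],
    [0,-0.02,-0.015,0,1],
    [0,-0.04,-0.03,0,1],
    [0,-0.03,-0.04,0,1]
  ]
}}

```text
time_s: 5.05
eef_pos: [445.7, 70.9, 182.7]
tool_rot: [0.769, 0.639, -0.002, -0.002]
wrist_force: [-0.1, 0.3, 0.5]
gripper_width: 85.2
```

```bash
python3 - <<'E'
from plan import *
c=snap('side','s6'); s=state(); print(s['time_s'],s['eef_pos'],yaw(s),s['wrist_force'],s['gripper_width'])
cv2.imwrite('pics/s6z.png',cv2.resize(c['img'][120:270,190:330],None,fx=4,fy=4))
E
```

```text
5.1 [444.87372131  71.88487778 189.8514807 ] 79.55242196327299 [-2.34158824  1.30139714  2.90592922] 85.45936086324272
```

View pics/s6z.png

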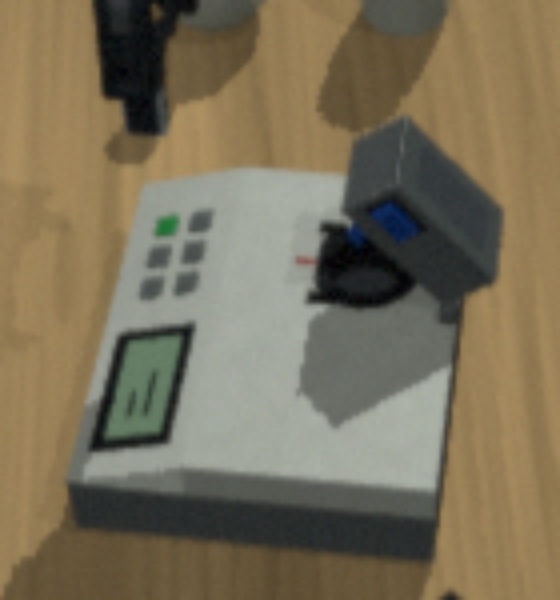

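The cover is swinging open, and the well with its red index line is visible at (345,265) in the crop. Next I move to the small black holder.

```bash
python3 - <<'E'
from plan import *
plan([545,-290,190],82,10)
E
```

```text
[[np.float64(-0.0338), np.float64(0.0164), np.float64(-0.0), np.float64(-0.24), 1.0], [np.float64(-0.0338), np.float64(0.0163), np.float64(-0.0), np.float64(-0.24), 1.0], [np.float64(-0.0339), np.float64(0.0161), np.float64(-0.0), np.float64(-0.24), 1.0], [np.float64(-0.034), np.float64(0.016), np.float64(-0.0), np.float64(-0.24), 1.0], [np.float64(-0.034), np.float64(0.0158), np.float64(-0.0), np.float64(-0.24), 1.0]]
[[np.float64(-0.0341), np.float64(0.0157), np.float64(-0.0), np.float64(-0.24), 1.0], [np.float64(-0.0342), np.float64(0.0155), np.float64(-0.0), np.float64(-0.24), 1.0], [np.float64(-0.0342), np.float64(0.0154), np.float64(-0.0), np.float64(-0.24), 1.0], [np.float64(-0.0343), np.float64(0.0152), np.float64(-0.0), np.float64(-0.24), 1.0], [np.float64(-0.0344), np.float64(0.0151), np.float64(-0.0), np.float64(-0.24), 1.0]]
```

Emit:
{"method": "play_rows", "body": {
  "increments": [
    [-0.034,0.016,0,0,0.6],
    [-0.034,0.016,0,0,0.6],
    [-0.034,0.016,0,0,0.6],
    [-0.034,0.016,0,0,0.6],
    [-0.034,0.016,0,0,0.6]
  ]
}}

```text
time_s: 5.6
eef_pos: [497.6, -112.8, 183.9]
tool_rot: [0.769, 0.64, 0.001, 0.0]
wrist_force: [0.0, 0.8, -0.6]
gripper_width: 51.2
```

Emit:
{"method": "play_rows", "body": {
  "increments": [
    [-0.034,0.016,0,0,0.6],
    [-0.034,0.016,0,0,0.6],
    [-0.034,0.016,0,0,0.6],
    [-0.034,0.016,0,0,0.6],
    [-0.034,0.016,0,0,0.6]
  ]
}}

```text
time_s: 6.1
eef_pos: [545.3, -294.8, 183.7]
tool_rot: [0.769, 0.639, 0.001, 0.0]
wrist_force: [1.3, -0.1, -0.7]
gripper_width: 51.1
```

Emit:
{"method": "play_rows", "body": {
  "increments": [
    [0,0,0,0,0.6]
  ]
}}

```text
time_s: 6.2
eef_pos: [546.3, -298.5, 183.0]
tool_rot: [0.77, 0.638, 0.0, 0.002]
wrist_force: [-0.4, 1.9, -0.2]
gripper_width: 50.7
```

```bash
python3 - <<'E'
from plan import *
c=snap('wrist','w7');d=snap('side','s7'); s=state(); print(s['time_s'],s['eef_pos'],yaw(s),s['gripper_width'],proj(c,[568,-293,56]))
E
```

```text
6.3 [ 544.61494071 -293.88972795  183.05681363] 79.42331509668495 51.47959568752362 (np.float64(286.39438773803016), np.float64(216.5031994072269))
```

View pics/w7.png

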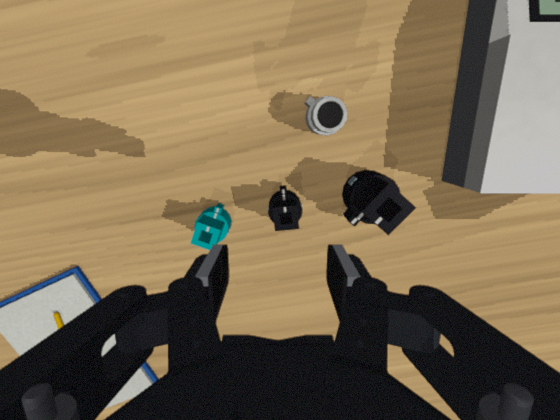

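View pics/s7.png

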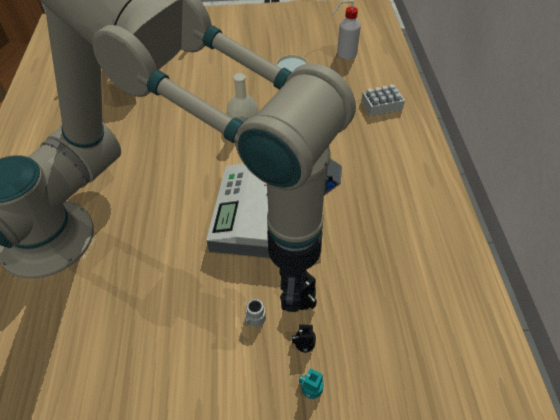

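```bash
python3 - <<'E'
import cv2,numpy as np
a=cv2.imread('pics/w7.png')[175:245,250:325];a=np.clip(((a/255.)**0.5)*255,0,255).astype('uint8')
cv2.imwrite('pics/w7z.png',cv2.resize(a,None,fx=8,fy=8,interpolation=cv2.INTER_CUBIC))
E
```

```text
(no output)
```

View pics/w7z.png

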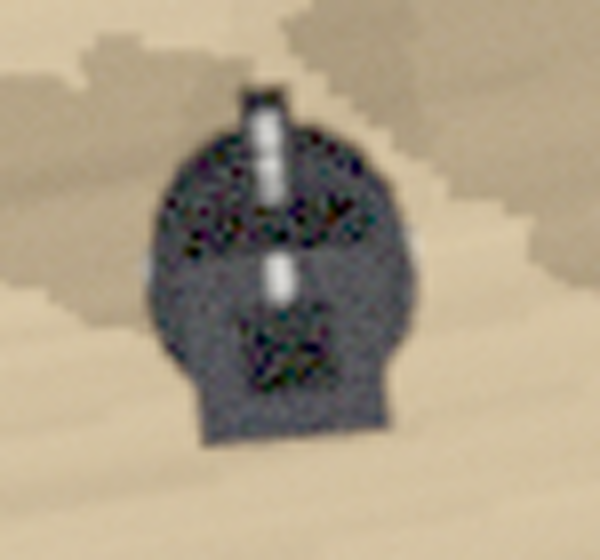

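```bash
python3 - <<'E'
from plan import *
W=dict(np.load('pics/w7.npz'))
f=lambda p,z:unproj(W,(p[0]+.5)/8-.5+250,(p[1]+.5)/8-.5+175,z)
c=f((288,345),56);a=f((205,443),56);b=f((390,427),56)
k1=f((266,110),28);k2=f((272,190),28);w=f((280,278),56)
print(c,a,b,np.linalg.norm(b-a),np.degrees(np.arctan2(*(b-a)[1::-1])),k1,k2,w)
print(np.degrees(np.arctan2(*(c-k1)[1::-1])),np.degrees(np.arctan2(*(c-w)[1::-1])))
E
```

```text
[ 569.11408771 -294.08493719   56.        ] [ 580.44281578 -307.29664056   56.        ] [ 582.74216546 -282.84884472   56.        ] 24.555686319578317 84.62705635445356 [ 543.36402056 -291.8586796    28.        ] [ 554.79706979 -293.0913056    28.        ] [ 559.97300773 -293.4912586    56.        ]
-4.941298546823025 -3.7159255790862895
```

The tower top is centred at crop (288,345), which gives (569,−294) with yaw about −5°. The key faces the robot. Descending.

```bash
python3 - <<'E'
from plan import *
plan([569.1,-294.1,90],85,3)
E
```

```text
[[np.float64(0.0014), np.float64(0.008), np.float64(0.031), np.float64(-1.86), 1.0], [np.float64(0.0012), np.float64(0.0081), np.float64(0.031), np.float64(-1.86), 1.0], [np.float64(0.0009), np.float64(0.0081), np.float64(0.031), np.float64(-1.86), 1.0]]
```

Emit:
{"method": "play_rows", "body": {
  "increments": [
    [0.0014,0.008,0.031,-1.9,0.6],
    [0.0012,0.008,0.031,-1.9,0.6],
    [0.001,0.008,0.031,-1.8,0.6],
    [0,0,0,0,0.6],
    [0,0,0,0,0.6]
  ]
}}

```text
time_s: 6.8
eef_pos: [568.3, -292.4, 90.9]
tool_rot: [0.736, 0.676, 0.0, -0.001]
wrist_force: [0.5, 0.5, -0.7]
gripper_width: 51.6
```

```bash
python3 - <<'E'
from plan import *
c=snap('wrist','w8'); s=state(); print(s['time_s'],s['eef_pos'],yaw(s),s['gripper_width'],proj(c,[569.1,-294.1,56]))
a=np.clip(((c['img']/255.)**0.5)*255,0,255).astype('uint8');cv2.imwrite('pics/w8z.png',cv2.resize(a[140:290,180:380],None,fx=4,fy=4))
E
```

```text
6.85 [ 568.99466054 -293.21277261   92.1029101 ] 85.12644501232946 50.90279376873039 (np.float64(274.54396668068364), np.float64(227.811770293321))
```

View pics/w8z.png

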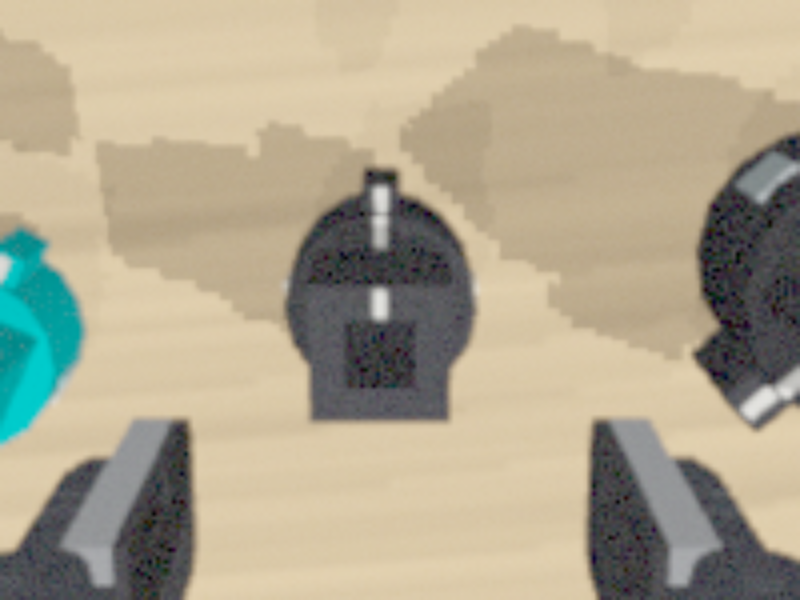

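The tower is aligned, with its edges parallel to the jaws. It is about 1.9 mm to −x of the finger midline, so I correct that and descend.

Emit:
{"method": "play_rows", "body": {
  "increments": [
    [-0.0015,0,0.02,0,0.6],
    [0,0,0.02,0,0.6],
    [0,0,0.019,0,0.6],
    [0,0,0,0,0.6]
  ]
}}

```text
time_s: 7.25
eef_pos: [567.4, -294.6, 31.5]
tool_rot: [0.737, 0.676, -0.0, -0.001]
wrist_force: [0.0, 0.8, -0.1]
gripper_width: 51.2
```

```bash
python3 - <<'E'
from plan import *
c=snap('wrist','w9'); s=state(); print(s['time_s'],s['eef_pos'],yaw(s),s['gripper_width'],s['wrist_force'])
a=np.clip(((c['img']/255.)**0.5)*255,0,255).astype('uint8');cv2.imwrite('pics/w9z.png',cv2.resize(a[140:340,150:410],None,fx=3,fy=3))
E
```

```text
7.3 [ 568.34932746 -295.19230435   32.74392342] 85.0863754383771 51.29008950214398 [-0.07405106  0.02051259 -0.08817809]
```

View pics/w9z.png

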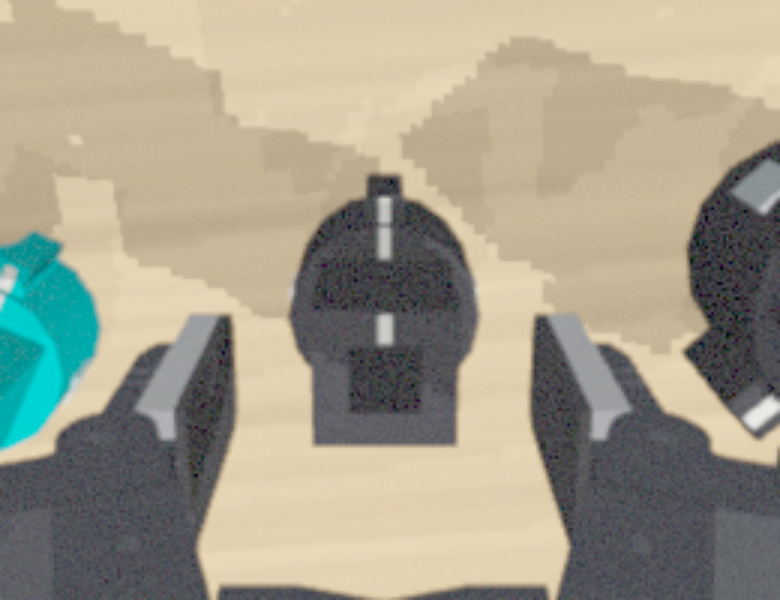

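Emit:
{"method": "play_rows", "body": {
  "increments": [
    [0,0.0005,0,0,0.2],
    [0,0,0,0,0.2],
    [0,0,0,0,0.2],
    [0,0,0,0,0.2]
  ],
  "force": 40
}}

```text
time_s: 7.7
eef_pos: [570.2, -295.8, 33.9]
tool_rot: [0.737, 0.676, 0.001, 0.002]
wrist_force: [0.2, 0.6, 6.3]
gripper_width: 23.1
```

Emit:
{"method": "play_rows", "body": {
  "increments": [
    [0,0,-0.01,0,0.2],
    [0,0,-0.02,0,0.2],
    [0,0,-0.03,0,0.2],
    [0,0,-0.03,0,0.2],
    [0,0,-0.03,0,0.2]
  ]
}}

```text
time_s: 8.2
eef_pos: [568.6, -295.3, 153.3]
tool_rot: [0.737, 0.676, -0.0, 0.0]
wrist_force: [0.1, 0.2, 0.6]
gripper_width: 23.2
```

```bash
python3 - <<'E'
from plan import *
c=snap('wrist','w10'); d=snap('side','s10');s=state(); print(s['time_s'],s['eef_pos'],yaw(s),s['gripper_width'],s['wrist_force'])
a=np.clip(((c['img']/255.)**0.5)*255,0,255).astype('uint8');cv2.imwrite('pics/w10z.png',cv2.resize(a[140:340,150:410],None,fx=3,fy=3))
plan([544,51,140],79.5,10)
E
```

```text
8.3 [ 571.47770584 -297.17148752  157.2987363 ] 85.09876574248835 23.262050057723975 [ 0.80496238  0.22614341 -0.50079859]
[[np.float64(0.0345), np.float64(-0.0057), np.float64(0.0017), np.float64(0.56), 1.0], [np.float64(0.0344), np.float64(-0.006), np.float64(0.0017), np.float64(0.56), 1.0], [np.float64(0.0343), np.float64(-0.0064), np.float64(0.0017), np.float64(0.56), 1.0], [np.float64(0.0343), np.float64(-0.0067), np.float64(0.0017), np.float64(0.56), 1.0], [np.float64(0.0342), np.float64(-0.0071), np.float64(0.0017), np.float64(0.56), 1.0]]
[[np.float64(0.0341), np.float64(-0.0074), np.float64(0.0017), np.float64(0.56), 1.0], [np.float64(0.0341), np.float64(-0.0077), np.float64(0.0017), np.float64(0.56), 1.0], [np.float64(0.034), np.float64(-0.0081), np.float64(0.0017), np.float64(0.56), 1.0], [np.float64(0.0339), np.float64(-0.0084), np.float64(0.0017), np.float64(0.56), 1.0], [np.float64(0.0338), np.float64(-0.0087), np.float64(0.0017), np.float64(0.56), 1.0]]
```

View pics/w10z.png

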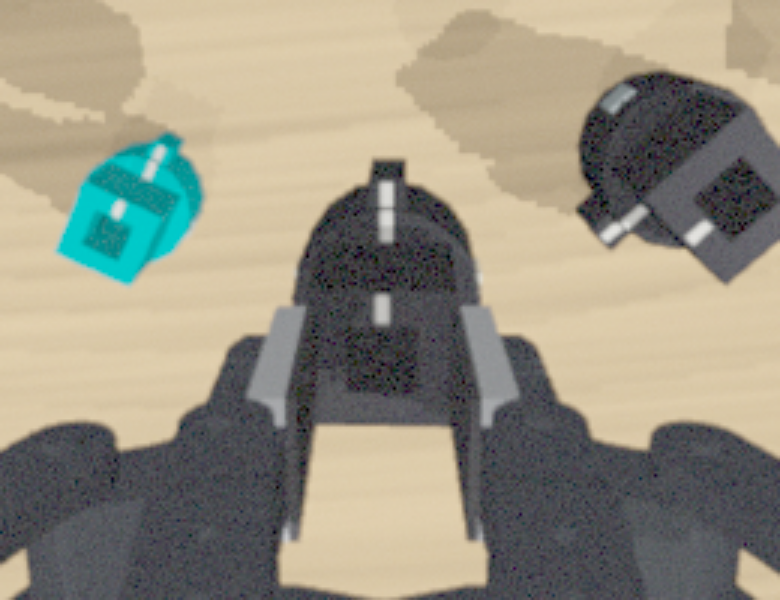

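View pics/s10.png

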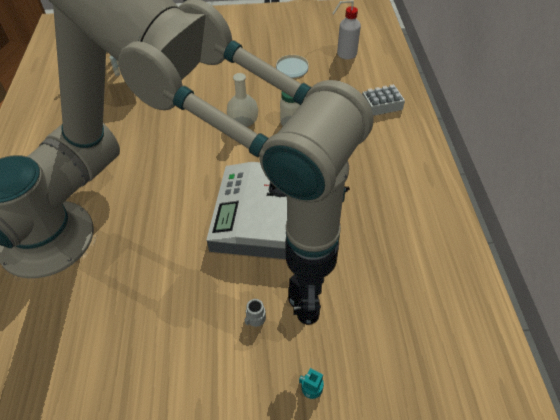

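The holder is held and lifted, with width 23 and a slight shift in the grip. I carry it to above the well.

Emit:
{"method": "play_rows", "body": {
  "increments": [
    [0.0345,-0.006,0,0.6,0.2],
    [0.0345,-0.006,0,0.6,0.2],
    [0.0345,-0.0065,0,0.6,0.2],
    [0.0345,-0.0065,0,0.6,0.2],
    [0.034,-0.007,0,0.6,0.2]
  ]
}}

```text
time_s: 8.8
eef_pos: [554.3, -119.4, 150.9]
tool_rot: [0.754, 0.656, -0.0, -0.001]
wrist_force: [0.9, 0.3, -0.1]
gripper_width: 23.4
```

Emit:
{"method": "play_rows", "body": {
  "increments": [
    [0.034,-0.0075,0,0.6,0.2],
    [0.034,-0.008,0,0.5,0.2],
    [0.034,-0.008,0,0.5,0.2],
    [0.034,-0.0085,0,0.5,0.2],
    [0.034,-0.0085,0,0.5,0.2]
  ]
}}

```text
time_s: 9.3
eef_pos: [540.8, 54.7, 151.0]
tool_rot: [0.769, 0.639, -0.001, -0.0]
wrist_force: [0.3, -0.3, -0.1]
gripper_width: 23.4
```

Emit:
{"method": "play_rows", "body": {
  "increments": [
    [0,0,0,0,0.2],
    [0,0,0,0,0.2]
  ]
}}

```text
time_s: 9.5
eef_pos: [541.2, 53.8, 151.1]
tool_rot: [0.768, 0.64, -0.001, 0.0]
wrist_force: [1.0, -0.6, -0.8]
gripper_width: 23.2
```

```bash
python3 - <<'E'
from plan import *
for i in range(1):
    c=snap('wrist','w11');s=state(); print(s['time_s'],s['eef_pos'],yaw(s),s['gripper_width'],s['wrist_force'])
d=snap('side','s11');s=state(); print(s['eef_pos'],yaw(s)); t=snap('top','t11');s=state(); print(s['eef_pos'],yaw(s))
g=lambda a:np.clip(((a/255.)**0.5)*255,0,255).astype('uint8')
cv2.imwrite('pics/w11z.png',cv2.resize(g(c['img'][90:320,150:410]),None,fx=2.6,fy=2.6))
cv2.imwrite('pics/s11z.png',cv2.resize(g(d['img'][100:270,190:350]),None,fx=3.5,fy=3.5))
E
```

```text
9.55 [541.49312285  53.01395392 151.17291291] 79.5478570317554 23.62187827424885 [-0.52146723  0.07743809 -0.2856862 ]
[541.67046743  52.55730279 151.27512714] 79.48639679531216
[541.77989568  52.32789682 151.33109877] 79.44565778406894
```

View pics/w11z.png

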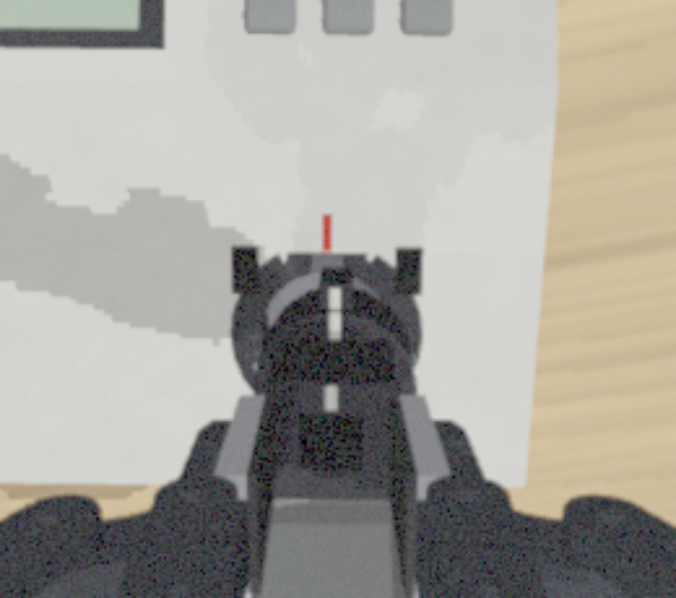

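View pics/s11z.png

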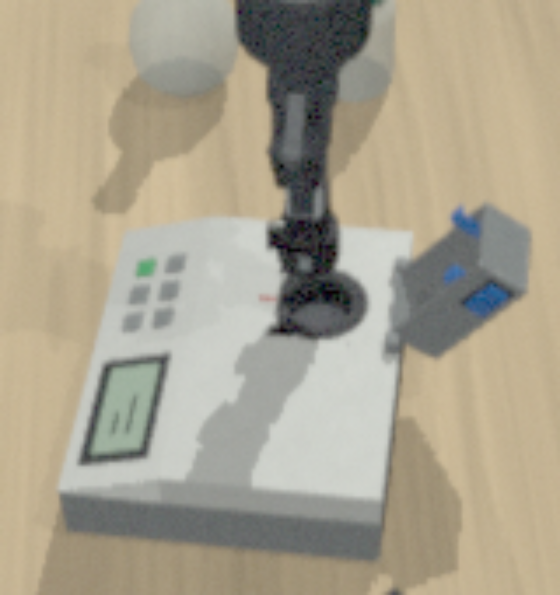

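The cover is fully open in the side view. In the wrist view the red line is at (327,232), the well rim is centred at column 327, and the holder's white line is at column 335. I'll quantify the offset.

```bash
python3 - <<'E'
from plan import *
W=dict(np.load('pics/w11.npz'));S=dict(np.load('pics/s11.npz'));T=dict(np.load('pics/t11.npz'))
wp=lambda p:((p[0]+.5)/2.6-.5+150,(p[1]+.5)/2.6-.5+90)
sp=lambda p:((p[0]+.5)/3.5-.5+190,(p[1]+.5)/3.5-.5+100)
print('wrist well',unproj(W,*wp((327,325)),76),'redline',unproj(W,*wp((327,216)),75),unproj(W,*wp((327,249)),75))
print('side well',unproj(S,*sp((322.5,304)),76), 'red',unproj(S,*sp((260,298)),75),unproj(S,*sp((281,299)),75))
ya=np.radians(-10.52);w=np.array([547.48,50.33])
for n,C,f,k in(('w',W,2.6,(150,90)),('s',S,3.5,(190,100))):
    for lab,r in (('well',0),('slot25',-25),('slot28',-28)):
        u=proj(C,[w[0]+r*np.cos(ya),w[1]+r*np.sin(ya),75]);print(n,lab,[(a-b+.5)*f-.5 for a,b in zip(u,k)])
# predicted holder in wrist: axis at tcp, bottom at tcp z-33
s=state();p=s['eef_pos'];print(p,proj(W,p))
E
```

```text
wrist well [543.65273809  51.83880933  76.        ] redline [508.36844692  58.32681724  75.        ] [518.85160346  56.39680039  75.        ]
side well [549.04431656  46.71430885  76.        ] red [508.72912484  55.93744513  75.        ] [522.37606838  54.00303213  75.        ]
w well [np.float64(324.64471001784887), np.float64(335.82063335512095)]
w slot25 [np.float64(324.70113111793296), np.float64(261.9558725459204)]
w slot28 [np.float64(324.7081036567943), np.float64(252.827640121248)]
s well [np.float64(319.7298583010478), np.float64(300.9757747717882)]
s slot25 [np.float64(281.72539634758994), np.float64(297.9289339817009)]
s slot28 [np.float64(277.1752619150159), np.float64(297.5641469415232)]
[541.77989568  52.32789682 151.33109877] (np.float64(274.70885412122317), np.float64(246.39062183612634))
```

```bash
python3 - <<'E'
from plan import *
W=dict(np.load('pics/w11.npz'))
import cv2
a=cv2.imread('pics/w11.png');a=np.clip(((a/255.)**0.4)*255,0,255).astype('uint8');cv2.imwrite('pics/w11y.png',cv2.resize(a[180:290,220:330],None,fx=5.4,fy=5.4,interpolation=cv2.INTER_CUBIC))
wp=lambda p:((p[0]+.5)/2.6-.5+150,(p[1]+.5)/2.6-.5+90)
print(unproj(W,*wp((332,443)),174.5),unproj(W,*wp((335,288)),147))
E
```

```text
[540.26390188  54.2844997  174.5       ] [515.13470727  59.52107684 147.        ]
```

View pics/w11y.png

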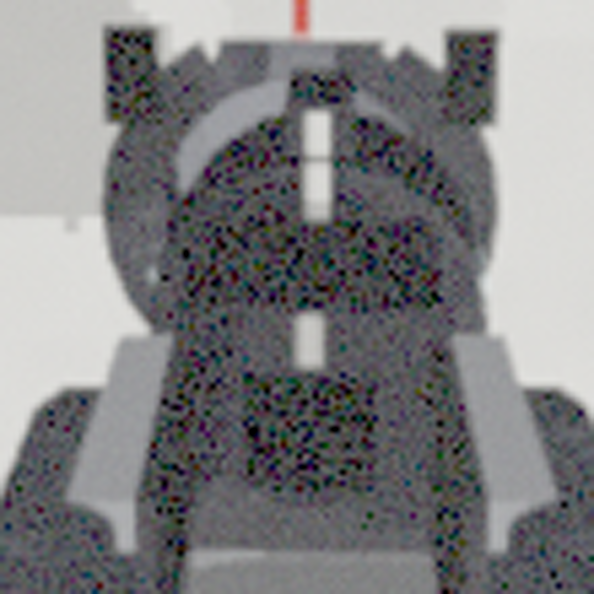

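```bash
cat > pnp.py <<'E'
from plan import *
def pnp(tag,pts,f,ox,oy):
    W=dict(np.load(f'pics/{tag}.npz'));K=np.array([[W['fx'],0,W['cx']],[0,W['fy'],W['cy']],[0,0,1]])
    O=np.array([p[0] for p in pts],float);I=np.array([((p[1][0]+.5)/f-.5+ox,(p[1][1]+.5)/f-.5+oy) for p in pts])
    R=W['R'];t=W['t'].ravel()
    from scipy.optimize import least_squares
    def res(x):
        X=Ro.from_euler('ZYX',x[3:]).apply(O)+x[:3]
        return np.concatenate([np.subtract(proj(W,a),b) for a,b in zip(X,I)])
    x0=np.r_[state()['eef_pos']-[0,0,33],np.radians(-10.5),0,0]
    o=least_squares(res,x0,loss='soft_l1');sd=np.sqrt(np.diag(np.linalg.inv(o.jac.T@o.jac)))*.5
    print('pos',o.x[:3].round(1),'yaw,pitch,roll deg',np.degrees(o.x[3:]).round(1),'sd',sd[:3].round(1),np.degrees(sd[3:]).round(1));print(res(o.x).reshape(-1,2).round(1).tolist())
    return o.x
E
python3 - <<'E'
from pnp import *
pnp('w11',[((-26,0,26),(318,106)),((-26,-4,6),(288,72)),((-26,4,6),(352,72)),((-20,0,28),(318,158)),((-13,0,28),(318,220)),((-13,0,56),(310,308)),((13,-13,56),(185,548)),((13,13,56),(440,548)),((0,0,56),(312,432))],5.4,220,180)
E
```

```text
pos [541.4  55.4 115.6] yaw,pitch,roll deg [-9.9 -0.   1.4] sd [0.3 0.4 1.1] [0.6 0.5 0.5]
[[-0.2, 0.1], [0.2, -0.3], [0.1, -0.3], [-0.2, 0.8], [-0.1, 0.2], [0.1, -0.2], [-0.0, -0.1], [0.2, 0.2], [-0.1, -0.3]]
```

The fit gives the holder at (541.4, 55.4), yaw −9.9°, nearly upright. It needs a shift of about −3.1 mm in tool x and +6.9 mm in tool y to reach the well axis. I'll move, lower part way and check again.

Emit:
{"method": "play_rows", "body": {
  "increments": [
    [-0.0015,0.0035,0,0.6,0.2],
    [-0.0015,0.0035,0,0,0.2],
    [0,0,0.015,0,0.2],
    [0,0,0.013,0,0.2],
    [0,0,0,0,0.2]
  ]
}}

```text
time_s: 10.15
eef_pos: [547.0, 48.4, 121.9]
tool_rot: [0.773, 0.635, -0.001, -0.001]
wrist_force: [-0.2, -0.5, -0.3]
gripper_width: 22.9
```

Emit:
{"method": "play_rows", "body": {
  "increments": [
    [0,0,0,0,0.2],
    [0,0,0,0,0.2]
  ]
}}

```text
time_s: 10.35
eef_pos: [548.9, 48.8, 124.3]
tool_rot: [0.772, 0.635, 0.0, 0.001]
wrist_force: [-0.5, 0.1, -0.9]
gripper_width: 23.4
```

```bash
python3 - <<'E'
from plan import *
c=snap('wrist','w12');s=state(); print(s['time_s'],s['eef_pos'],yaw(s),s['gripper_width'],s['wrist_force'])
d=snap('side','s12');s=state(); print(s['eef_pos'],yaw(s))
g=lambda a:np.clip(((a/255.)**0.4)*255,0,255).astype('uint8')
cv2.imwrite('pics/w12z.png',cv2.resize(g(c['img'][165:285,215:335]),None,fx=5,fy=5,interpolation=cv2.INTER_CUBIC))
cv2.imwrite('pics/s12z.png',cv2.resize(g(d['img'][130:230,230:330]),None,fx=6,fy=6,interpolation=cv2.INTER_CUBIC))
E
```

```text
10.4 [548.86337752  48.88775048 124.35762721] 78.88543902537151 23.38961119375721 [ 0.26885388 -0.63001195 -0.3885935 ]
[548.75904785  48.97368596 124.34937661] 78.89014057692911
```

View pics/w12z.png

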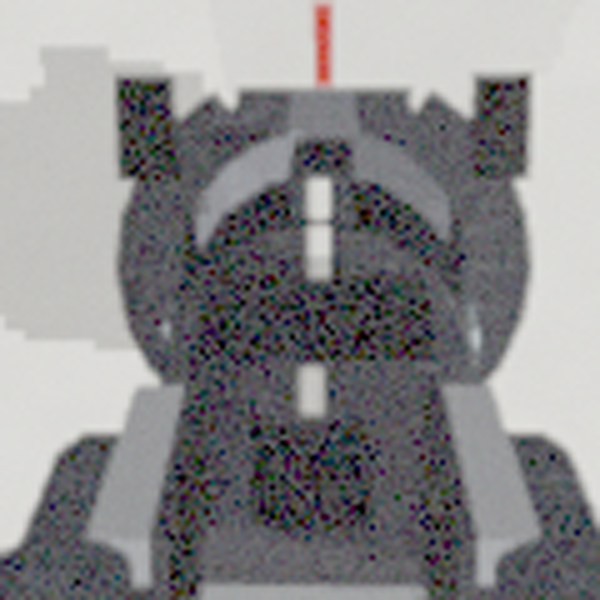

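View pics/s12z.png

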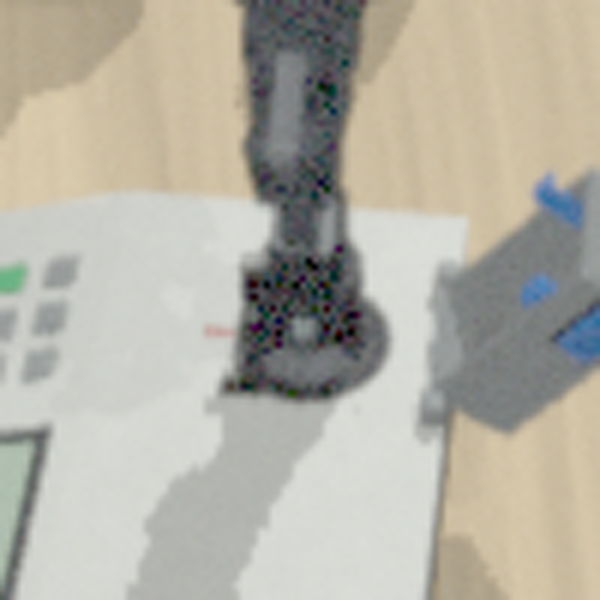

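```bash
python3 - <<'E'
from pnp import *
x=pnp('w12',[((-26,0,26),(319,177)),((-26,-4,6),(293,142)),((-26,4,6),(352,142)),((-20,0,28),(319,222)),((-13,0,28),(318,280)),((-13,0,56),(312,362)),((13,-13,56),(190,585)),((13,13,56),(432,585)),((0,0,56),(311,480))],5,215,165)
W=dict(np.load('pics/w12.npz'))
q=lambda p:((p[0]+.5)/5-.5+215,(p[1]+.5)/5-.5+165)
print('slot line',unproj(W,*q((323,5)),75),unproj(W,*q((323.5,86)),75))
ya=np.radians(-10.52);w=np.array([547.48,50.33])
for r in(0,-28,-25):
  u=proj(W,[w[0]+r*np.cos(ya),w[1]+r*np.sin(ya),75]);print(r,[(a-b+.5)*5-.5 for a,b in zip(u,(215,165))])
for h in(0,6):
  R=Ro.from_euler('ZYX',x[3:])
u=proj(W,[w[0],w[1]-0,75+0]);print(Ro.from_euler('ZYX',x[3:]).apply([0,0,1]))
# rim/posts mid offsets
print(unproj(W,*q((324.3,250)),76))
E
```

```text
pos [549.1  50.3  89.9] yaw,pitch,roll deg [-11.1  -0.2   1.6] sd [0.3 0.4 1.1] [0.6 0.5 0.5]
[[-0.0, -0.5], [-0.0, -0.2], [0.0, -0.1], [-0.1, 0.9], [0.0, 0.3], [-0.1, -0.1], [0.4, -0.1], [-0.2, 0.7], [0.1, -0.7]]
slot line [507.94005887  58.43093535  75.        ] [519.70105897  56.22349904  75.        ]
0 [np.float64(320.2773011951332), np.float64(269.0850234421448)]
-28 [np.float64(318.65229487481355), np.float64(88.6340142416459)]
-25 [np.float64(318.8316727589678), np.float64(108.55327228953297)]
[-0.00867643 -0.0262703   0.99961722]
[544.31481499  51.56584092  76.        ]
```

Holder at about (549.1, 50.3), well at about (547.3, 51.2). I'll make a small correction, then lower gently with force checks.

Emit:
{"method": "play_rows", "body": {
  "increments": [
    [0.0006,-0.0018,0,-0.4,0.2],
    [0,0,0.005,0,0.2],
    [0,0,0.005,0,0.2],
    [0,0,0.003,0,0.2],
    [0,0,0,0,0.2]
  ]
}}

```text
time_s: 10.95
eef_pos: [545.9, 50.1, 109.8]
tool_rot: [0.77, 0.638, -0.001, -0.0]
wrist_force: [1.0, -0.7, -0.7]
gripper_width: 23.1
```

Emit:
{"method": "play_rows", "body": {
  "increments": [
    [0,0,0.002,0,0.2],
    [0,0,0.001,0,0.2],
    [0,0,0,0,0.2]
  ]
}}

```text
time_s: 11.25
eef_pos: [546.5, 50.0, 107.5]
tool_rot: [0.77, 0.638, -0.0, 0.0]
wrist_force: [0.2, -0.0, -1.4]
gripper_width: 23.1
```

```bash
python3 - <<'E'
from plan import *
c=snap('wrist','w13');s=state(); print(s['time_s'],s['eef_pos'],yaw(s),s['gripper_width'],s['wrist_force'],s['moment'])
g=lambda a:np.clip(((a/255.)**0.4)*255,0,255).astype('uint8')
cv2.imwrite('pics/w13z.png',cv2.resize(g(c['img'][165:285,215:335]),None,fx=5,fy=5,interpolation=cv2.INTER_CUBIC))
E
```

```text
11.3 [546.54738947  50.02115692 107.58430789] 79.30101138107165 23.102157054351977 [-0.50235907 -0.0653087  -0.68825919] [-0.01220591 -0.00988887 -0.04591087]
```

View pics/w13z.png

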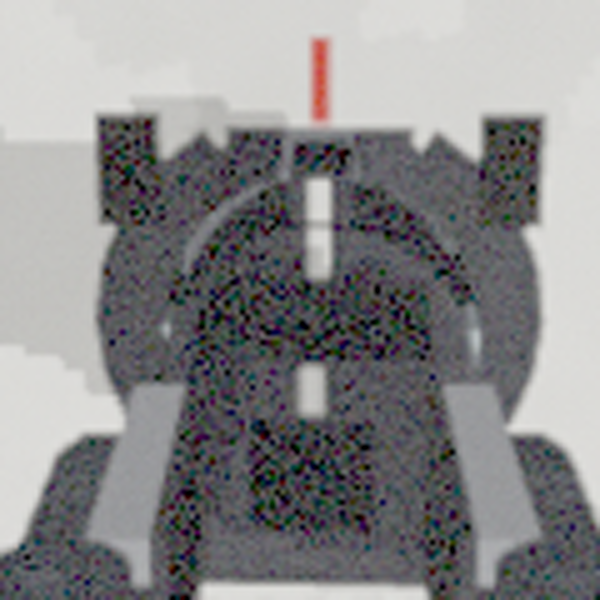

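There is no contact force and the key lies within the slot columns (293–352, slot about 280–360). Lowering slowly.

Emit:
{"method": "play_rows", "body": {
  "increments": [
    [0,0,0.0015,0,0.2],
    [0,0,0.0015,0,0.2],
    [0,0,0.0015,0,0.2],
    [0,0,0,0,0.2]
  ]
}}

```text
time_s: 11.7
eef_pos: [546.4, 50.0, 102.9]
tool_rot: [0.77, 0.638, -0.0, -0.0]
wrist_force: [0.6, -1.0, -0.8]
gripper_width: 23.1
```

Emit:
{"method": "play_rows", "body": {
  "increments": [
    [0,0,0.001,0,0.2],
    [0,0,0.001,0,0.2],
    [0,0,0.001,0,0.2],
    [0,0,0,0,0.2]
  ]
}}

```text
time_s: 12.1
eef_pos: [546.4, 50.1, 100.0]
tool_rot: [0.77, 0.638, -0.0, -0.0]
wrist_force: [0.7, -0.0, -1.8]
gripper_width: 23.4
```

Emit:
{"method": "play_rows", "body": {
  "increments": [
    [0,0,0.0015,0,0.2],
    [0,0,0.0015,0,0.2],
    [0,0,0.0015,0,0.2],
    [0,0,0,0,0.2]
  ]
}}

```text
time_s: 12.5
eef_pos: [546.3, 50.0, 95.3]
tool_rot: [0.77, 0.638, -0.0, -0.0]
wrist_force: [0.5, -0.1, -0.5]
gripper_width: 23.3
```

```bash
python3 - <<'E'
from plan import *
c=snap('wrist','w14');s=state(); print(s['time_s'],s['eef_pos'],yaw(s),s['gripper_width'],s['wrist_force'],s['moment'])
g=lambda a:np.clip(((a/255.)**0.4)*255,0,255).astype('uint8')
cv2.imwrite('pics/w14z.png',cv2.resize(g(c['img'][165:285,215:335]),None,fx=5,fy=5,interpolation=cv2.INTER_CUBIC))
E
```

```text
12.55 [546.3435804   50.05699667  95.394638  ] 79.30112695985146 23.172041821998707 [-0.73980962 -0.08841773 -1.31477598] [-0.04784283 -0.10079507  0.05398011]
```

View pics/w14z.png

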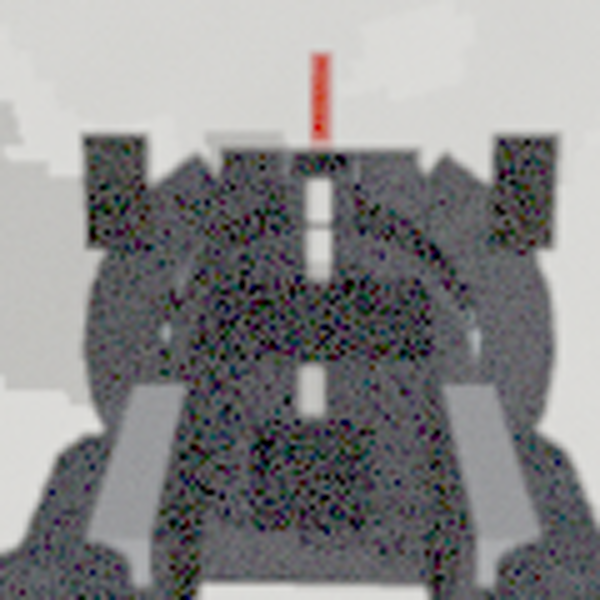

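The holder has not moved in the grip and the key is in the slot below deck level. Continuing down until contact.

Emit:
{"method": "play_rows", "body": {
  "increments": [
    [0,0,0.0015,0,0.2],
    [0,0,0.0015,0,0.2],
    [0,0,0.0015,0,0.2],
    [0,0,0.0015,0,0.2],
    [0,0,0,0,0.2]
  ]
}}

```text
time_s: 13.05
eef_pos: [546.3, 50.0, 89.3]
tool_rot: [0.77, 0.638, -0.0, -0.0]
wrist_force: [-0.2, -0.4, -1.1]
gripper_width: 22.9
```

Emit:
{"method": "play_rows", "body": {
  "increments": [
    [0,0,0.001,0,0.2],
    [0,0,0.001,0,0.2],
    [0,0,0.001,0,0.2],
    [0,0,0,0,0.2]
  ]
}}

```text
time_s: 13.45
eef_pos: [546.4, 50.0, 86.5]
tool_rot: [0.77, 0.638, -0.0, 0.0]
wrist_force: [-0.2, 0.8, -0.7]
gripper_width: 23.4
```

Emit:
{"method": "play_rows", "body": {
  "increments": [
    [0,0,0.001,0,0.2],
    [0,0,0.001,0,0.2],
    [0,0,0,0,0.2]
  ]
}}

```text
time_s: 13.75
eef_pos: [546.4, 50.0, 84.4]
tool_rot: [0.77, 0.638, -0.0, -0.0]
wrist_force: [0.0, -0.1, -0.5]
gripper_width: 23.3
```

Emit:
{"method": "play_rows", "body": {
  "increments": [
    [0,0,0.0008,0,0.2],
    [0,0,0,0,0.2]
  ]
}}

```text
time_s: 13.95
eef_pos: [546.4, 50.1, 83.7]
tool_rot: [0.77, 0.638, -0.0, -0.0]
wrist_force: [0.4, 0.1, -0.8]
gripper_width: 22.8
```

```bash
python3 - <<'E'
from plan import *
c=snap('wrist','w15');s=state(); print(s['time_s'],s['eef_pos'],yaw(s),s['gripper_width'],s['wrist_force'],s['moment'])
g=lambda a:np.clip(((a/255.)**0.4)*255,0,255).astype('uint8')
cv2.imwrite('pics/w15z.png',cv2.resize(g(c['img'][165:285,215:335]),None,fx=5,fy=5,interpolation=cv2.INTER_CUBIC))
E
```

```text
14.0 [546.37518491  50.05217089  83.70713474] 79.29976114238343 23.32746106202146 [ 0.82283374 -0.21425149 -1.53552216] [-0.04275184 -0.06617673 -0.00810423]
```

View pics/w15z.png

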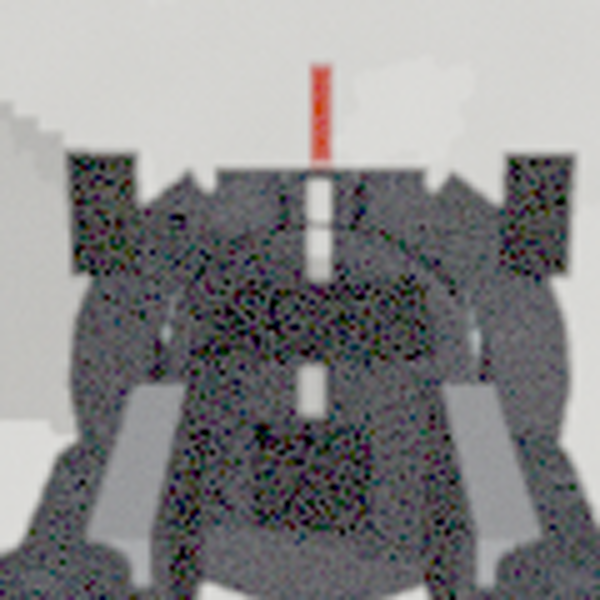

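Nearly home, still with no contact force. I'll keep feeling down in half-millimetre rows.

Emit:
{"method": "play_rows", "body": {
  "increments": [
    [0,0,0.0005,0,0.2],
    [0,0,0.0005,0,0.2],
    [0,0,0,0,0.2]
  ]
}}

```text
time_s: 14.3
eef_pos: [546.7, 50.1, 83.1]
tool_rot: [0.77, 0.638, 0.0, 0.0]
wrist_force: [1.2, -0.5, 0.8]
gripper_width: 23.1
```

Emit:
{"method": "play_rows", "body": {
  "increments": [
    [0,0,0.0005,0,0.2],
    [0,0,0.0005,0,0.2],
    [0,0,0,0,0.2]
  ]
}}

```text
time_s: 14.6
eef_pos: [547.1, 50.3, 82.9]
tool_rot: [0.77, 0.638, 0.001, 0.0]
wrist_force: [-1.0, 0.2, 7.4]
gripper_width: 22.9
```

Contact at TCP z ≈ 83 with 7 N, matching the 33–34 mm grasp height above the 49 mm floor. I release and withdraw straight up.

Emit:
{"method": "play_rows", "body": {
  "increments": [
    [0,0,-0.0005,0,0.35],
    [0,0,0,0,0.5],
    [0,0,0,0,0.55],
    [0,0,0,0,0.55]
  ]
}}

```text
time_s: 15.0
eef_pos: [546.1, 50.0, 81.9]
tool_rot: [0.77, 0.638, -0.0, -0.0]
wrist_force: [0.2, -0.2, 0.0]
gripper_width: 47.1
```

```bash
python3 - <<'E'
from plan import *
c=snap('wrist','w16');s=state(); print(s['time_s'],s['eef_pos'],yaw(s),s['gripper_width'],s['wrist_force'],s['moment'])
g=lambda a:np.clip(((a/255.)**0.4)*255,0,255).astype('uint8')
cv2.imwrite('pics/w16z.png',cv2.resize(g(c['img'][165:315,195:355]),None,fx=4,fy=4,interpolation=cv2.INTER_CUBIC))
E
```

```text
15.05 [546.19206032  50.04122905  81.98017443] 79.29792935935464 46.980318374963936 [ 0.17065043 -0.11576786 -0.32529288] [ 0.0363303   0.04033754 -0.00810314]
```

View pics/w16z.png

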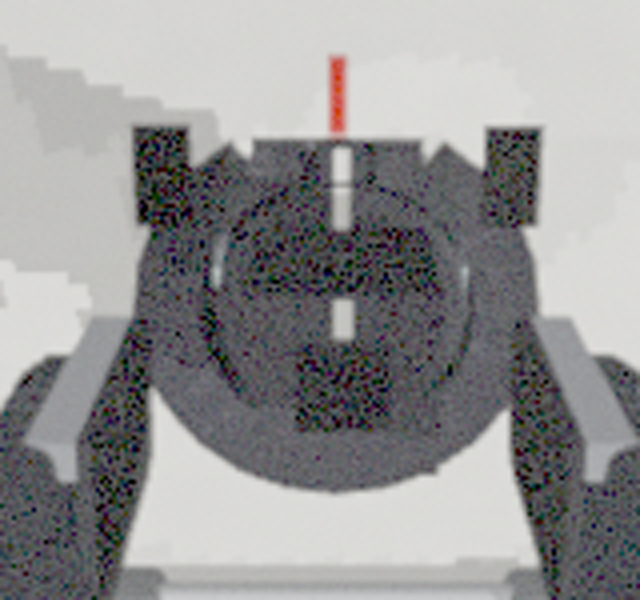

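The holder is seated with its white line along the red one, and the fingers are clear on both sides. Retreating.

Emit:
{"method": "play_rows", "body": {
  "increments": [
    [0,0,-0.02,0,0.55],
    [0,0,-0.03,0,0.55],
    [0,0,-0.03,0,0.55],
    [0,-0.02,-0.03,0,0.55],
    [0,-0.03,-0.01,0,0.55]
  ]
}}

```text
time_s: 15.55
eef_pos: [500.1, 59.1, 205.2]
tool_rot: [0.77, 0.638, 0.002, 0.002]
wrist_force: [-0.1, 0.1, 0.1]
gripper_width: 47.2
```

Emit:
{"method": "play_rows", "body": {
  "increments": [
    [0,-0.03,0,0,0.55],
    [0,-0.03,0,0,0.55],
    [0,0,0,0,0.55],
    [0,0,0,0,0.55]
  ]
}}

```text
time_s: 15.95
eef_pos: [438.3, 70.5, 202.6]
tool_rot: [0.77, 0.638, 0.0, 0.001]
wrist_force: [1.2, -0.3, 0.2]
gripper_width: 46.7
```

```bash
python3 - <<'E'
from plan import *
c=snap('wrist','w17');d=snap('side','s17');s=state(); print(s['time_s'],s['eef_pos'],s['wrist_force'])
g=lambda a:np.clip(((a/255.)**0.5)*255,0,255).astype('uint8')
w=[547.4,51,51+54];print(proj(c,w))
cv2.imwrite('pics/w17z.png',g(c['img']))
cv2.imwrite('pics/s17z.png',cv2.resize(g(d['img'][90:270,170:350]),None,fx=3.3,fy=3.3,interpolation=cv2.INTER_CUBIC))
for h in(49,59):
  print(h,[(a-b+.5)*3.3-.5 for a,b in zip(proj(d,[547.4,51,h+56]),(170,90))])
E
```

```text
16.05 [439.46258787  70.32583074 202.44242479] [-0.40493797 -0.18117222  0.56988866]
(np.float64(278.04384470812533), np.float64(309.12662484499606))
49 [np.float64(366.85307758615306), np.float64(286.8481542839366)]
59 [np.float64(366.71740909737616), np.float64(276.8419069986173)]
```

View pics/w17z.png

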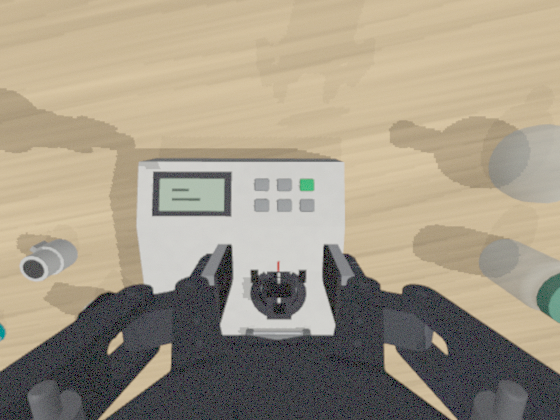

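View pics/s17z.png

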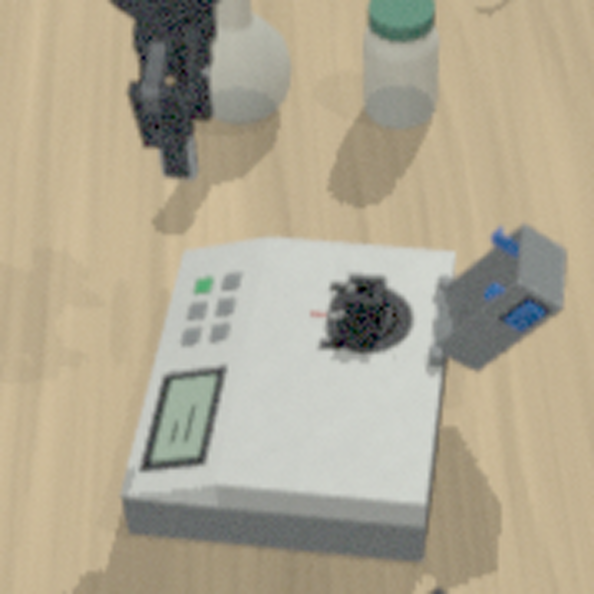

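The tower top appears at about (367,287) in the side crop, the predicted position for a fully home holder. The cover stands open, the flask and jar are in place, and the robot is clear.

```bash
python3 -c "
from workcell import finish_job; print(finish_job())"
```

```text
the job is handed in; nothing more can be done
None
```

The job is done and handed in at about 16 s of the 51 s allowed; `finish_job()` reports no verdict.

- **Cover:** I squeezed both blue buttons fully in with the cover shut. The gripper read 54 mm, against 56 mm nominal for both buttons pressed. I then lifted the cover about 22 mm along its hinge arc and let go. The later side pictures show it standing fully open.
- **Holder:** I took the smaller black holder and lowered it with its key over the slot. It went in without any turning search. The first contact, about 7 N, came at a tool height (TCP) of about 83 mm, which matches its underside being on the well floor. I then released it.
- **Last checks:** In the side picture the tower top is where a fully home holder should be. The white index line runs along the red deck line. The vial holder, flask and jar stand where they were, and the robot touches nothing.
- **What disagreed:** The measured tool position wandered by 1–3 mm between readings. A fit to the images gave the holder's underside about 2 mm lower in the grip than the height at contact implied, and showed it tilted about 1.5° while gripped. I did not measure the tilt again after release.

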